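# Check two trolley brake levers in the hot shop

### The job

Check that the brake levers stop short of the trolley bars: with the outside of your fingers press the yellow lever in towards its bar until it stops, hold it there for a good second, and let it come all the way back out. Then press the blue lever in to its stop the same way and keep it pressed there so that I can measure the gap; finish while holding it. Press only on the outer face, never pinch or force a lever or reach in behind it, and leave everything else on the bench where it is.

Things in the scene. Friction and masses are not known exactly. Their poses are not given: they have to be found in the camera images.
- yellow_stand: Fixed bench stand: trolley push bar with the yellow brake lever. Origin: centre of the underside of its grey base plate (110 x 280 x 12 mm), on the table. The bar runs along the stand's own y, above the origin; the lever is on its -x side (towards the robot) and is pressed to its +x. Posts at y = +-125 mm. Nothing on the stand is higher than 152 mm.
- yellow_bar (a point): Centre of the steel bar (25 mm thick, 280 mm long along the stand's y), 130 mm above the stand's origin. A black rubber grip, 34 mm thick, covers it from y = -85 to +45 mm. Post clamps are 36 mm cubes. Axes as the stand's.
- yellow_pivot (a point): Upright pivot axis of the yellow lever, at x = -38, y = +85, z = 130 mm in the stand's frame, held in a black perch (24 mm wide, out to x = -49 mm). From it the blade reaches 150 mm towards the stand's -y: 10 mm thick (+-5 mm about the line through the pivot), 22 mm high, with an upright 17 mm round end.
- yellow_lever (a joint): Angle of the yellow lever (rad). 0: out, where its spring returns it, the blade 0.35 rad off the bar's direction, free end away from the bar. 0.32: hard stop, 0.03 rad off parallel, about 17 mm clear of the grip. Pressed 110 mm from the pivot the spring takes about 1.5 N at first, 4 N at the stop, where force rises steeply.
- yellow_press (a point): Point on the front face (away from the bar) of the yellow lever, 110 mm along the blade from the pivot, at mid height (130 mm above the table); a good place to press. It moves with the lever; its axes are the stand's, turned by the joint angle about z.
- yellow_back (a point): Black rubber strip on the back of the yellow lever (the side facing the bar), 115 mm long, 18 mm high. Not to be touched. The point is on its face, 75 mm along the blade from the pivot, 130 mm above the table, and moves with the lever.
- blue_stand: Fixed bench stand: trolley push bar with the blue brake lever. Origin: centre of the underside of its grey base plate (110 x 280 x 12 mm), on the table. The bar runs along the stand's own y, above the origin; the lever is on its -x side (towards the robot) and is pressed to its +x. Posts at y = +-125 mm. Nothing on the stand is higher than 152 mm.
- blue_bar (a point): Centre of the steel bar (25 mm thick, 280 mm long along the stand's y), 130 mm above the stand's origin. A black rubber grip, 34 mm thick, covers it from y = -85 to +45 mm. Post clamps are 36 mm cubes. Axes as the stand's.
- blue_pivot (a point): Upright pivot axis of the blue lever, at x = -38, y = +85, z = 130 mm in the stand's frame, held in a black perch (24 mm wide, out to x = -49 mm). From it the blade reaches 150 mm towards the stand's -y: 10 mm thick (+-5 mm about the line through the pivot), 22 mm high, with an upright 17 mm round end.
- blue_lever (a joint): Angle of the blue lever (rad). 0: out, where its spring returns it, the blade 0.35 rad off the bar's direction, free end away from the bar. 0.32: hard stop, 0.03 rad off parallel, about 17 mm clear of the grip. Pressed 110 mm from the pivot the spring takes about 1.5 N at first, 4 N at the stop, where force rises steeply.
- blue_press (a point): Point on the front face (away from the bar) of the blue lever, 110 mm along the blade from the pivot, at mid height (130 mm above the table); a good place to press. It moves with the lever; its axes are the stand's, turned by the joint angle about z.
- blue_back (a point): Black rubber strip on the back of the blue lever (the side facing the bar), 115 mm long, 18 mm high. Not to be touched. The point is on its face, 75 mm along the blade from the pivot, 130 mm above the table, and moves with the lever.
- frit_jar: Amber glass jar with a red lid, 56 mm across, 75 mm high, standing loose. Origin: on its underside, at its middle. A bystander: leave it where it is.
- wax: Yellow round cake of wax, 68 mm across, 26 mm high, loose. Origin: on its underside, at its middle. A bystander: leave it where it is.
- paperweight: Green glass paperweight, 72 mm across, 55 mm high, loose. Origin: on its underside, at its middle. A bystander: leave it where it is.
- frit_bowl: Green bowl, 110 mm across, 40 mm high, loose. Origin: on its underside, at its middle. A bystander: leave it where it is.
- brush: Hand brush with a wooden handle, under 220 mm long and 30 mm high, lying loose along its own x axis. Origin: on its underside, at its middle. A bystander: leave it where it is.
- paddle: Wooden paddle lying loose along its own x axis, from x = -150 (handle end) to +170 mm, 85 mm wide, 24 mm high. Origin: on the table, where handle and blade meet. A bystander: leave it where it is.
- jacks: Steel glass-shaping jacks (long tongs) lying loose along their own x axis, 272 mm long, 72 mm wide, 13 mm high. Origin: on its underside, at its middle. A bystander: leave it where it is.

How it is judged (in metres and radians):
On the way, in this order (a step that is already met when the one before it is completed fails the run):
1. the yellow lever is pressed in to its stop by the fingers and held there, the blue one left out (value of joint yellow_lever above 0.285 rad and contact force between the fingers and yellow_lever above 1 N and value of joint blue_lever below 0.05 rad), for 0.8 s.
2. the yellow lever is fully out again (value of joint yellow_lever below 0.03 rad and value of joint blue_lever below 0.05 rad), for 0.2 s.
3. the blue lever is pressed in to its stop by the fingers (value of joint blue_lever above 0.285 rad and contact force between the fingers and blue_lever above 1 N), for 0.3 s.
At the end, for the whole second after the job is handed in: The fingers hold the blue lever still at its stop (angle above 0.285 of 0.32 rad, pressed with more than 1 N), and the yellow lever is fully out (below 0.03 rad) (all of step 3 and value of joint yellow_lever below 0.03 rad and velocity of joint blue_lever between -0.1 and 0.1 rad/s); the arm keeps its last pose, push and grip.
It fails at once if a lever is touched on its back, the side facing the bar (pinched or pulled) (contact force between anything else and yellow_lever_c3 above 1 N or contact force between anything else and blue_lever_c3 above 1 N).
It fails at once if a lever is forced: pressed harder than 50 N (contact force between anything else and yellow_lever above 50 N or contact force between anything else and blue_lever above 50 N).
It fails at once if a bystander is moved or lifted more than 30 mm (distance of any of frit_jar, wax, paperweight, frit_bowl, brush, paddle, jacks from where it was at the start of the episode above 0.03 m).
It also fails if it takes over 53 s, if anything falls off the work surface, if the arm or the gripper's body presses on something with over 40 N, if the wrist force passes 120 N, or if a joint passes its speed limit or range.

### The arm

A 7-joint arm with a two-finger parallel gripper is mounted at the origin on the work surface. World frame = base frame: x ahead of the robot, y to its left, z up, the work surface at z = 0. Lengths are in m, angles in degrees, forces in N, time in s.
With the tool pointing down it reaches from about 0.425 to 0.875 m from the base axis. Payload 4.7 kg.
Tool frame: the origin (TCP) lies on the centre line of the jaws, within the pads' length; the fingertips stand 8 mm ahead of it and the grasp point (between the pads) lies 11 mm behind it; z points along the fingers, y is the direction in which the jaws open and shut (so a half turn about z gives the same grasp; the last joint's range is limited). The gripper opens to 87 mm and grips with 3 to 60 N. Pads are 19 mm wide; open, the fingers measure 117 mm over their backs; the gripper's body (75 mm by 190 mm) begins 51 mm behind the grasp point.
Start: joints at [-64.739, 18.392, -4.016, 83.108, 1.295, 78.541, -3.26], TCP at [0.269, 0.592, 0.231] pointing down, gripper open.
Joint ranges: [-163.93, 163.93], [-17.29, 119.83], [-79.2, 71.16], [3.27, 140.29], [-89.18, 269.18], [5.43, 117.66], [-154.24, 154.24]. Speed limits (degrees/s): [147.25, 147.25, 180, 180, 180, 180, 180].

### API

Orientations are given as [roll, pitch, yaw] about the fixed x, y, z axes, in that order (R = Rz(yaw) Ry(pitch) Rx(roll)).
In Python, from cell import status, vision, workorder gives the robot as it stands.
- The arm moves only by the tool step_arm, never from a script. Its argument "series" is a list of rows, each an object of numbers: "ax", "ay", "az": the turn, a rotation vector about the world's x, y, z in degrees; "x", "y", "z": the shift along the world's x, y, z in m; "claw": the opening in per cent of the stroke, from 0 (shut) to 100 (fully open). In form: [{"ax": .., "ay": .., "az": .., "x": .., "y": .., "z": .., "claw": ..}, ...]. A call has 1 to 12 rows; each row is the pose to reach, as a shift and turn from the pose commanded when the call began; what a row does not reach only later rows make up. A row lasts 1/10 s, in which the tool goes at most 50 mm and 8.59 degrees, less where a joint would pass 70% of its speed; a pose out of reach is approached as far as the arm can. A call with a gripper value outside its range is refused whole. The fingers move at their own pace and stop on an object; "squeeze" is the grip in N (left out, the last holds). Time passes only in rows, so rows that repeat a pose let the fingers close. It gives the time, the measured TCP pose, the force and the opening at its end, in the units of the state.
- status.get_obs(): the state, without advancing time (a new reading comes with each control period).
- vision.read_camera(name): name is "scene" or "top" or "wrist"; returns the picture (400x640x3 uint8, red, green, blue); there is no depth.
- vision.camera_params(name): a dict with "fovy" (degrees; the focal length in pixels is half the picture's height over the tangent of half this angle, whatever the lens; pixels are square), "cx", "cy" (the principal point, pixels), "eye" and "orientation" of the camera in the world; the wrist camera has in their place "tool_from_camera" (4x4, takes a point from camera to tool coordinates, whose origin is the TCP and whose axes are the flange's). Camera axes: x right, y down, z forward; pixel columns grow to the right and rows downward; lengths in m; the calibration is good to about 2 mm. A picture is of the moment at which its call begins: read the wrist's pose just before it. camera_params takes no time and is no camera call.
- workorder.sign_off(): hands the job in, once; it reports no verdict.
The state is a dict: "time_s": time; "qpos": joint angles; "joint_velocities": joint speeds; "effort": joint torques, N m; "tool_pos": TCP position; "tool_rot": TCP orientation; "force": force on the tool from outside, world axes, zero at the start; "wrist_torque": the same for the moment, N m; "grip_width": finger opening in m.
Only numpy, scipy, OpenCV 4.12 (cv2) and the standard library are available. Lean on these libraries where they do the work, as an engineer would, in place of code of your own. Each camera call takes 0.05 s, during which the arm holds its last target.

## Working session

There is one attempt and no reset: what is moved stays moved. The work goes in short steps, Python scripts to look and compute and a tool call to move; the robot and the scene stay as the last step left them, time stands still between calls to the robot, and variables do not carry over. Pictures are saved under pics/ and viewed, and the job is handed in when it is done.

Besides the shell and the picture viewer there is one more tool, called after "Call:" in YAML: its name, and indented under it one key for each argument. step_arm: Moves the arm, as the interface text tells. Its arguments: {"type":"object","properties":{"series":{"type":"array"},"squeeze":{"type":"number"}},"required":["series"]}

```bash
mkdir -p pics; ls; python3 - <<'E'
from cell import status, vision, workorder
import cv2
o=status.get_obs(); print(o)
for n in ("scene","top","wrist"):
    print(n,vision.camera_params(n))
    cv2.imwrite(f"pics/{n}0.png",vision.read_camera(n)[:,:,::-1])
E
```

```text
pics
{'time_s': 0.0, 'qpos': array([-64.73740152,  18.43799748,  -4.0153343 ,  83.17427857,
         1.2947807 ,  78.54052727,  -3.2580418 ]), 'joint_velocities': array([ 0.03134607, -0.00684155,  0.01751402,  0.0420401 , -0.09248588,
       -0.03791274, -0.09212945]), 'effort': array([-7.61686283e-05, -4.91273367e+01, -4.03603585e-01, -3.12541544e+01,
       -6.36838214e-02,  4.33897250e-02,  1.77861148e-04]), 'tool_pos': array([0.26890916, 0.59118201, 0.22947897]), 'tool_rot': array([-1.79892425e+02,  5.57508764e-03,  1.55548870e+02]), 'force': array([ 0.3900729 , -0.21678443, -0.41124036]), 'wrist_torque': array([0.03734235, 0.02115371, 0.04694838]), 'grip_width': 0.08716845677246386}
scene {'fovy': 51.46703788294455, 'cx': 314.1254610673207, 'cy': 194.3097739526504, 'eye': array([1.35290208, 0.27438407, 0.98082583]), 'orientation': array([-136.7338533 ,   -0.64760664,  108.80396709])}
top {'fovy': 45.84924305149303, 'cx': 315.0292487813061, 'cy': 196.85552755237907, 'eye': array([0.42246182, 0.00936266, 1.49903336]), 'orientation': array([-174.58454748,   -0.27294138,  -89.68102183])}
wrist {'fovy': 58.0337106526433, 'cx': 321.45946347347325, 'cy': 196.28412411161537, 'tool_from_camera': array([[-3.79525358e-04, -9.67930341e-01, -2.51218453e-01,
         6.94816257e-02],
       [ 9.99999825e-01, -2.53249704e-04, -5.34981475e-04,
        -3.19970012e-04],
       [ 4.54203803e-04, -2.51218612e-01,  9.67930268e-01,
        -1.54455054e-01],
       [ 0.00000000e+00,  0.00000000e+00,  0.00000000e+00,
         1.00000000e+00]])}
```

View pics/top0.png

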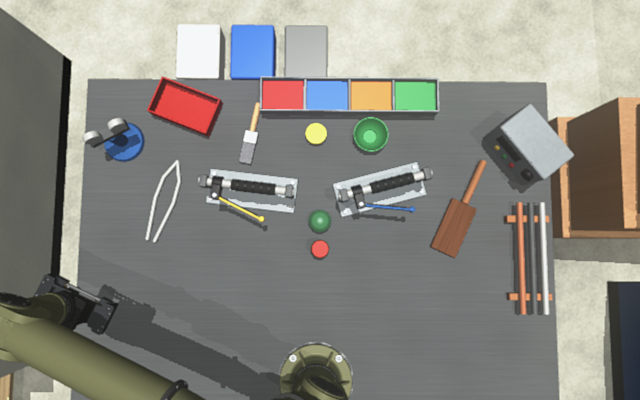

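View pics/scene0.png

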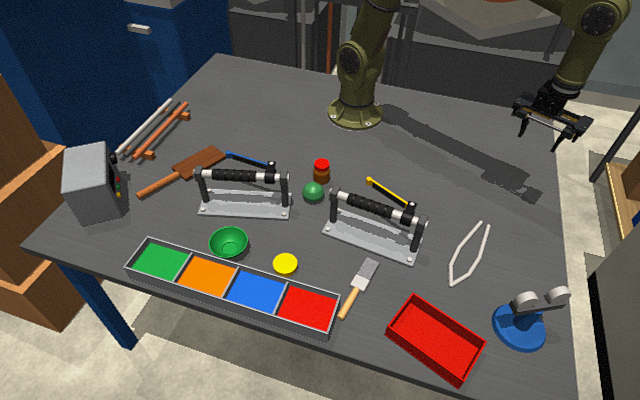

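View pics/wrist0.png

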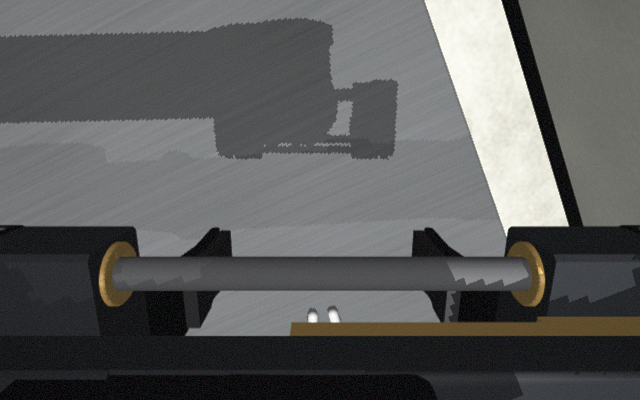

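```bash
cat > h.py <<'E'
import numpy as np, cv2
from scipy.spatial.transform import Rotation as R
from cell import status, vision
def cam(n):
    p=vision.camera_params(n); f=200/np.tan(np.radians(p['fovy']/2))
    return p,f
def ray(n,uv,T=None):
    p,f=cam(n)
    uv=np.atleast_2d(uv).astype(float)
    d=np.c_[(uv[:,0]-p['cx'])/f,(uv[:,1]-p['cy'])/f,np.ones(len(uv))]
    if n=='wrist':
        M=T@p['tool_from_camera'];return M[:3,3],d@M[:3,:3].T
    return p['eye'],d@R.from_euler('xyz',p['orientation'],degrees=True).as_matrix().T
def onz(n,uv,z,T=None):
    e,d=ray(n,uv,T); return e+d*((z-e[2])/d[:,2])[:,None]
def pose(o):
    T=np.eye(4);T[:3,:3]=R.from_euler('xyz',o['tool_rot'],degrees=True).as_matrix();T[:3,3]=o['tool_pos'];return T
E
python3 - <<'E'
from h import *
im=cv2.imread('pics/top0.png')
hsv=cv2.cvtColor(im,cv2.COLOR_BGR2HSV)
c=cv2.resize(im[150:260,185:445],None,fx=3,fy=3,interpolation=cv2.INTER_CUBIC);cv2.imwrite('pics/crop.png',c)
roi=np.zeros(im.shape[:2],np.uint8);roi[180:240,190:440]=1
for name,lo,hi in (('yellow',(18,120,90),(34,255,255)),('blue',(100,120,50),(125,255,255))):
    m=cv2.inRange(hsv,lo,hi)*roi
    v,u=np.nonzero(m); print(name,len(u),u.min(),u.max(),v.min(),v.max())
    P=onz('top',np.c_[u,v],0.141)[:,:2]
    c=P.mean(0);_,_,V=np.linalg.svd(P-c);d=V[0]; d*=-np.sign(d[1]); t=(P-c)@d
    print('c',c,'dir',d,'ends',c+d*t.min(),c+d*t.max(),'len',np.ptp(t),'w',np.ptp((P-c)@V[1]), 'ang',np.degrees(np.arctan2(d[1],d[0])))
# white/grey plates
for nm,(a,b) in {'y':(195,305),'b':(330,440)}.items():
    g=im[160:220,a:b].astype(int); 
    m=((g.min(2)>110)).astype(np.uint8)
    v,u=np.nonzero(m);P=np.c_[u+a,v+160].astype(np.float32)
    r=cv2.minAreaRect(P);bx=cv2.boxPoints(r);W=onz('top',bx,0.012);print(nm,bx.round(1).tolist(),W.round(3).tolist(),W.mean(0))
E
```

```text
yellow 142 218 263 197 221
c [0.51303039 0.21068674] dir [-0.44168681 -0.8971693 ] ends [0.54822257 0.2821703 ] [0.48425623 0.15223969] len 0.14482284426806252 w 0.015338577886481576 ang -116.21155599876647
blue 131 366 414 204 211
c [ 0.52204739 -0.21802509] dir [-0.08405384 -0.99646121] ends [ 0.5283447  -0.14337027] [ 0.51666999 -0.28177439] len 0.13889564184595754 w 0.012037558895636392 ang -94.82161892216001
y [[195.0, 219.0], [195.0, 160.0], [304.0, 160.0], [304.0, 219.0]] [[0.491, 0.38, 0.012], [0.679, 0.385, 0.012], [0.681, 0.039, 0.012], [0.493, 0.037, 0.012]] [0.58613657 0.21025892 0.012     ]
b [[330.0, 219.0], [330.0, 160.0], [439.0, 160.0], [439.0, 219.0]] [[0.494, -0.044, 0.012], [0.682, -0.044, 0.012], [0.684, -0.391, 0.012], [0.496, -0.388, 0.012]] [ 0.58874059 -0.21681633  0.012     ]
```

View pics/crop.png

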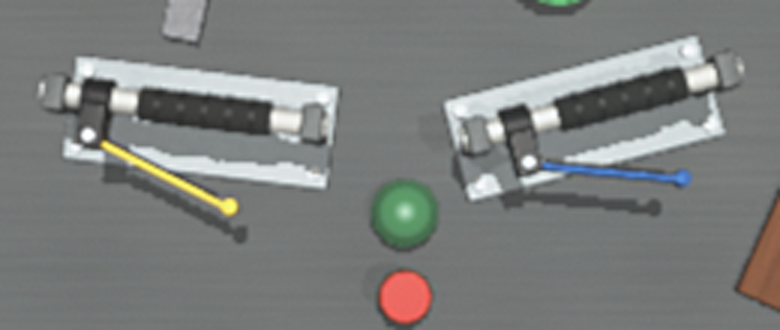

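```bash
python3 - <<'E'
from h import *
import cv2
im=cv2.imread('pics/top0.png'); sc=cv2.imread('pics/scene0.png')
hs=cv2.cvtColor(sc,cv2.COLOR_BGR2HSV)
cv2.imwrite('pics/crop2.png',cv2.resize(sc[140:270,180:440],None,fx=3,fy=3,interpolation=cv2.INTER_CUBIC))
q=lambda l:np.array(l)/3+[185,150]
for nm,piv,end,plate,c,d in (('y',(88,134),(230,207),[(76,57),(338,90),(326,188),(64,157)],[.51303,.21069],[-.4417,-.8972]),
                     ('b',(529,162),(684,177),[(446,100),(697,38),(724,132),(471,201)],[.52205,-.21803],[-.08405,-.99646])):
    P=onz('top',q([piv]),.145)[0];E=onz('top',q([end]),.141)[0]
    W=onz('top',q(plate),.012)
    s=W.mean(0); ay=W[0]-W[1]+W[3]-W[2]; yaw=np.degrees(np.arctan2(-ay[0],ay[1]))
    L=[np.linalg.norm(W[i]-W[(i+1)%4]) for i in range(4)]
    Rz=R.from_euler('z',yaw,degrees=True).as_matrix()
    print(nm,'pivot',P,'end',E,'dist',np.linalg.norm((P-E)[:2]),'ang',np.degrees(np.arctan2(*(E-P)[[1,0]])))
    print(' plate',s,'yaw',yaw,'sides',np.round(L,3),'pivot pred',s+Rz@[-.038,.085,.118])
    a=np.radians(yaw)-np.pi/2-.35
    Pp=(s+Rz@[-.038,.085,.118])[:2]
    print(' end pred',Pp+.15*np.array([np.cos(a),np.sin(a)]), 'ang pred',np.degrees(a))
# scene tips
for n,lo,hi,box in (('y',(18,120,90),(34,255,255),(360,420,170,215)),('b',(100,120,50),(125,255,255),(215,280,140,175))):
    m=cv2.inRange(hs,lo,hi)[box[2]:box[3],box[0]:box[1]]
    v,u=np.nonzero(m);P=np.c_[u+box[0],v+box[2]]
    print(n,len(u),P.min(0),P.max(0)); i=P[:,0].argmin(); print(onz('scene',[P[P[:,0]<P[:,0].min()+5].mean(0)],.13))
E
```

```text
y pivot [0.55543726 0.29310693 0.145     ] end [0.48647087 0.15642212 0.141     ] dist 0.15309833054703872 ang -116.77391981663699
 plate [0.58104539 0.20242812 0.012     ] yaw -6.649867183633933 sides [0.279 0.104 0.277 0.107] pivot pred [0.55314419 0.29125673 0.13      ]
 end pred [0.48573841 0.15725501] ang pred -116.70339001321275
b pivot [ 0.53103992 -0.12953514  0.145     ] end [ 0.51779925 -0.27878528  0.141     ] dist 0.14983631132004888 ang -95.06970066895536
 plate [ 0.58914896 -0.20224628  0.012     ] yaw 14.940131608857428 sides [0.275 0.104 0.277 0.11 ] pivot pred [ 0.53051971 -0.12991641  0.13      ]
 end pred [ 0.51715065 -0.27931944] ang pred -95.1133912207214
y 158 [366 177] [407 208]
[[0.48750833 0.15580026 0.13      ]]
b 112 [226 151] [267 164]
[[ 0.51761309 -0.28057914  0.13      ]]
```

View pics/crop2.png

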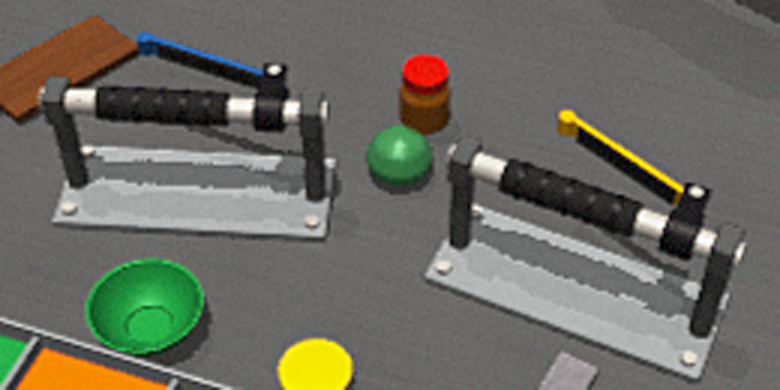

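```bash
python3 - <<'E'
from h import *
for nm,yaw,p in (('y',-6.65,(.5535,.2915)),('b',14.95,(.5305,-.1297))):
    for j in (0,.32):
        a=np.radians(yaw)-(.35-j); n=np.array([np.cos(a),np.sin(a)]); d=np.array([n[1],-n[0]])
        pp=np.array(p)+.11*d-.005*n
        print(nm,j,'press',pp,'n',n,np.degrees(a),'tcp',pp-.015*n, 'standoff',pp-.055*n)
E
```

```text
y 0 press [0.49960215 0.19547906] n [ 0.89334376 -0.44937393] -26.703522829578812 tcp [0.48620199 0.20221966] standoff [0.45046824 0.22019462]
y 0.32 press [0.53254323 0.18339906] n [ 0.98935155 -0.14554557] -8.368873385392467 tcp [0.51770296 0.18558224] standoff [0.47812889 0.19140406]
b 0 press [ 0.51573471 -0.23881914] n [ 0.9960356  -0.08895554] -5.103522829578813 tcp [ 0.50079418 -0.2374848 ] standoff [ 0.46095275 -0.23392658]
b 0.32 press [ 0.5508095  -0.23792442] n [0.9734547  0.22887974] 13.23112661460753 tcp [ 0.53620768 -0.24135761] standoff [ 0.49726949 -0.2505128 ]
```

Call:
step_arm:
  series:
    - {"x": 0.02, "y": -0.04, "z": 0, "az": -7, "claw": 0}
    - {"x": 0.036, "y": -0.08, "z": 0, "az": -14, "claw": 0}
    - {"x": 0.054, "y": -0.12, "z": 0, "az": -21, "claw": 0}
    - {"x": 0.072, "y": -0.16, "z": 0, "az": -28, "claw": 0}
    - {"x": 0.09, "y": -0.2, "z": 0, "az": -35, "claw": 0}
    - {"x": 0.108, "y": -0.24, "z": 0, "az": -42, "claw": 0}
    - {"x": 0.126, "y": -0.28, "z": 0, "az": -49, "claw": 0}
    - {"x": 0.144, "y": -0.32, "z": 0, "az": -56, "claw": 0}
    - {"x": 0.162, "y": -0.36, "z": 0, "az": -63, "claw": 0}
    - {"x": 0.18, "y": -0.395, "z": 0, "az": -70, "claw": 0}
    - {"x": 0.18, "y": -0.395, "z": 0, "az": -74, "claw": 0}
    - {"x": 0.18, "y": -0.395, "z": 0, "az": -74, "claw": 0}
  squeeze: 40

```text
invalid input
```

Call:
step_arm:
  series:
    - {"ax": 0, "ay": 0, "az": -7, "x": 0.02, "y": -0.04, "z": 0, "claw": 0}
    - {"ax": 0, "ay": 0, "az": -14, "x": 0.036, "y": -0.08, "z": 0, "claw": 0}
    - {"ax": 0, "ay": 0, "az": -21, "x": 0.054, "y": -0.12, "z": 0, "claw": 0}
    - {"ax": 0, "ay": 0, "az": -28, "x": 0.072, "y": -0.16, "z": 0, "claw": 0}
    - {"ax": 0, "ay": 0, "az": -35, "x": 0.09, "y": -0.2, "z": 0, "claw": 0}
    - {"ax": 0, "ay": 0, "az": -42, "x": 0.108, "y": -0.24, "z": 0, "claw": 0}
    - {"ax": 0, "ay": 0, "az": -49, "x": 0.126, "y": -0.28, "z": 0, "claw": 0}
    - {"ax": 0, "ay": 0, "az": -56, "x": 0.144, "y": -0.32, "z": 0, "claw": 0}
    - {"ax": 0, "ay": 0, "az": -63, "x": 0.162, "y": -0.36, "z": 0, "claw": 0}
    - {"ax": 0, "ay": 0, "az": -70, "x": 0.18, "y": -0.395, "z": 0, "claw": 0}
    - {"ax": 0, "ay": 0, "az": -74, "x": 0.18, "y": -0.395, "z": 0, "claw": 0}
    - {"ax": 0, "ay": 0, "az": -74, "x": 0.18, "y": -0.395, "z": 0, "claw": 0}
  squeeze: 40

```text
time_s: 1.35
tool_pos: [0.4494, 0.1955, 0.2305]
tool_rot: [-180.0, -0.0, 81.4]
force: [-0.1, 0.7, -0.1]
grip_width: 0.0026
```

Call:
step_arm:
  series:
    - {"ax": 0, "ay": 0, "az": 0, "x": 0, "y": 0, "z": -0.03, "claw": 0}
    - {"ax": 0, "ay": 0, "az": 0, "x": 0, "y": 0, "z": -0.06, "claw": 0}
    - {"ax": 0, "ay": 0, "az": 0, "x": 0, "y": 0, "z": -0.085, "claw": 0}
    - {"ax": 0, "ay": 0, "az": 0, "x": 0, "y": 0, "z": -0.1, "claw": 0}
    - {"ax": 0, "ay": 0, "az": 0, "x": 0, "y": 0, "z": -0.109, "claw": 0}
    - {"ax": 0, "ay": 0, "az": 0, "x": 0, "y": 0, "z": -0.109, "claw": 0}

```text
time_s: 1.95
tool_pos: [0.4479, 0.1972, 0.1204]
tool_rot: [-179.9, 0.1, 81.7]
force: [0.2, 0.0, 0.2]
grip_width: 0.0003
```

```bash
python3 - <<'E'
from h import *
s=vision.read_camera('scene')[:,:,::-1];w=vision.read_camera('wrist')[:,:,::-1]
a=cv2.resize(s[100:250,260:460],(800,600),interpolation=cv2.INTER_CUBIC)
cv2.imwrite('pics/s1.png',a);cv2.imwrite('pics/w1.png',w);print(status.get_obs()['force'],status.get_obs()['tool_pos'])
E
```

```text
[ 0.99039272 -0.32715868  0.55700855] [0.4493395  0.19740226 0.12220982]
```

View pics/s1.png

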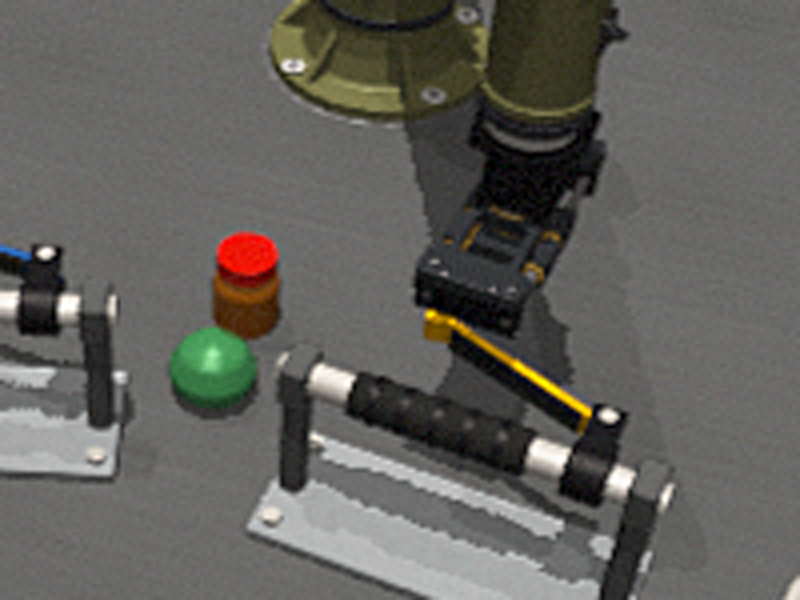

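View pics/w1.png

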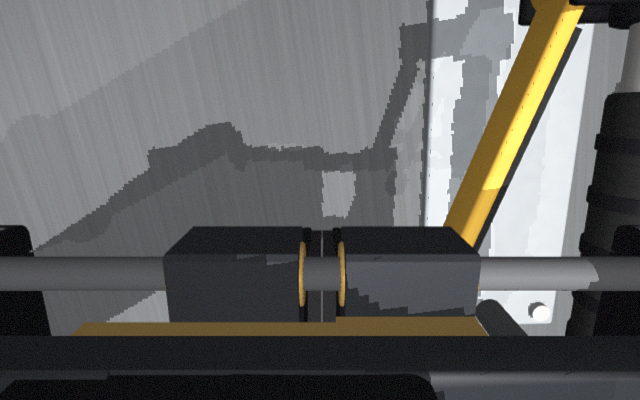

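Call:
step_arm:
  series:
    - {"ax": 0, "ay": 0, "az": 0, "x": 0.015, "y": -0.003, "z": 0, "claw": 0}
    - {"ax": 0, "ay": 0, "az": 0, "x": 0.025, "y": -0.005, "z": 0, "claw": 0}
    - {"ax": 0, "ay": 0, "az": 0, "x": 0.035, "y": -0.006, "z": 0, "claw": 0}
    - {"ax": 0, "ay": 0, "az": 0, "x": 0.042, "y": -0.007, "z": 0, "claw": 0}
    - {"ax": 0, "ay": 0, "az": 0, "x": 0.049, "y": -0.008, "z": 0, "claw": 0}
    - {"ax": 0, "ay": 0, "az": 0, "x": 0.055, "y": -0.009, "z": 0, "claw": 0}
    - {"ax": 0, "ay": 0, "az": 0, "x": 0.055, "y": -0.009, "z": 0, "claw": 0}

```text
time_s: 2.75
tool_pos: [0.5044, 0.1873, 0.1212]
tool_rot: [-180.0, 0.0, 81.5]
force: [-2.9, -0.6, -0.7]
grip_width: 0.0005
```

```bash
python3 - <<'E'
from h import *
s=vision.read_camera('scene')[:,:,::-1]
a=cv2.resize(s[150:250,320:440],(720,600),interpolation=cv2.INTER_CUBIC)
cv2.imwrite('pics/s2.png',a)
for i in range(3):
  o=status.get_obs();print(o['force'],o['tool_pos'])
E
```

```text
[-3.07567674 -0.08828743 -0.19186868] [0.50390579 0.18748792 0.12122358]
[-3.07567674 -0.08828743 -0.19186868] [0.50390579 0.18748792 0.12122358]
[-3.07567674 -0.08828743 -0.19186868] [0.50390579 0.18748792 0.12122358]
```

View pics/s2.png

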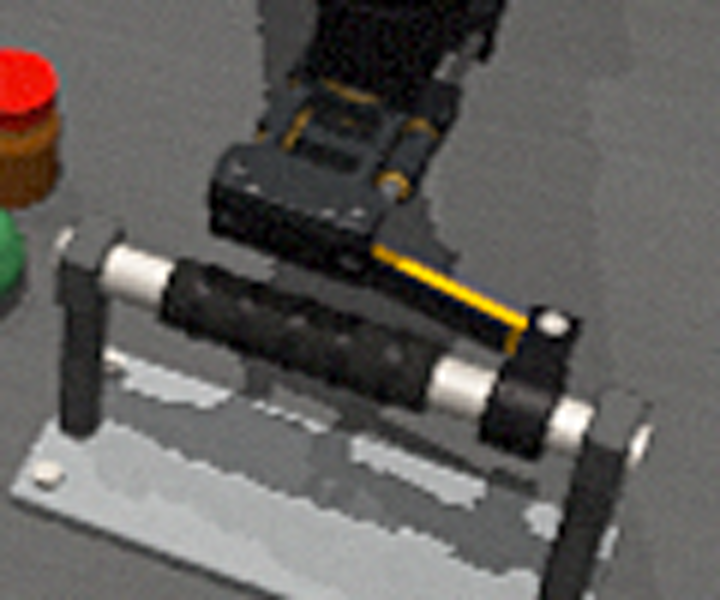

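Call:
step_arm:
  series:
    - {"ax": 0, "ay": 0, "az": 0, "x": 0.004, "y": -0.001, "z": 0, "claw": 0}
    - {"ax": 0, "ay": 0, "az": 0, "x": 0.007, "y": -0.001, "z": 0, "claw": 0}
    - {"ax": 0, "ay": 0, "az": 0, "x": 0.01, "y": -0.002, "z": 0, "claw": 0}
    - {"ax": 0, "ay": 0, "az": 0, "x": 0.01, "y": -0.002, "z": 0, "claw": 0}
    - {"ax": 0, "ay": 0, "az": 0, "x": 0.01, "y": -0.002, "z": 0, "claw": 0}

```text
time_s: 3.3
tool_pos: [0.514, 0.1857, 0.1215]
tool_rot: [-180.0, 0.0, 81.6]
force: [-4.0, -1.0, 0.2]
grip_width: 0.0003
```

Call:
step_arm:
  series:
    - {"ax": 0, "ay": 0, "az": 0, "x": 0.002, "y": 0, "z": 0, "claw": 0}
    - {"ax": 0, "ay": 0, "az": 0, "x": 0.003, "y": 0, "z": 0, "claw": 0}
    - {"ax": 0, "ay": 0, "az": 0, "x": 0.003, "y": 0, "z": 0, "claw": 0}

```text
time_s: 3.6
tool_pos: [0.5172, 0.1854, 0.1215]
tool_rot: [-180.0, 0.0, 81.5]
force: [-3.4, -1.8, 0.4]
grip_width: 0.0004
```

Call:
step_arm:
  series:
    - {"ax": 0, "ay": 0, "az": 0, "x": 0.001, "y": 0, "z": 0, "claw": 0}
    - {"ax": 0, "ay": 0, "az": 0, "x": 0.002, "y": 0, "z": 0, "claw": 0}
    - {"ax": 0, "ay": 0, "az": 0, "x": 0.002, "y": 0, "z": 0, "claw": 0}

```text
time_s: 3.9
tool_pos: [0.5192, 0.1855, 0.1216]
tool_rot: [180.0, 0.0, 81.5]
force: [-3.7, -1.7, -0.6]
grip_width: 0.0004
```

Call:
step_arm:
  series:
    - {"ax": 0, "ay": 0, "az": 0, "x": 0.001, "y": 0, "z": 0, "claw": 0}
    - {"ax": 0, "ay": 0, "az": 0, "x": 0.002, "y": 0, "z": 0, "claw": 0}
    - {"ax": 0, "ay": 0, "az": 0, "x": 0.002, "y": 0, "z": 0, "claw": 0}

```text
time_s: 4.2
tool_pos: [0.5212, 0.1856, 0.1216]
tool_rot: [180.0, 0.0, 81.5]
force: [-3.6, -2.1, 0.4]
grip_width: 0.0006
```

```bash
python3 - <<'E'
from h import *
o=status.get_obs()
s=vision.read_camera('scene')[:,:,::-1]; w=vision.read_camera('wrist')[:,:,::-1]
a=cv2.resize(s[150:250,320:440],(720,600),interpolation=cv2.INTER_CUBIC)
cv2.imwrite('pics/s3.png',a);cv2.imwrite('pics/w3.png',w)
print(status.get_obs()['force'])
E
```

```text
[-4.54930515 -1.9435935   1.23058021]
```

View pics/w3.png

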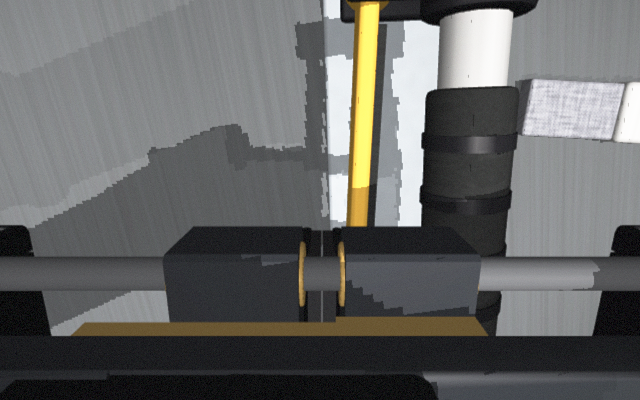

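View pics/s3.png

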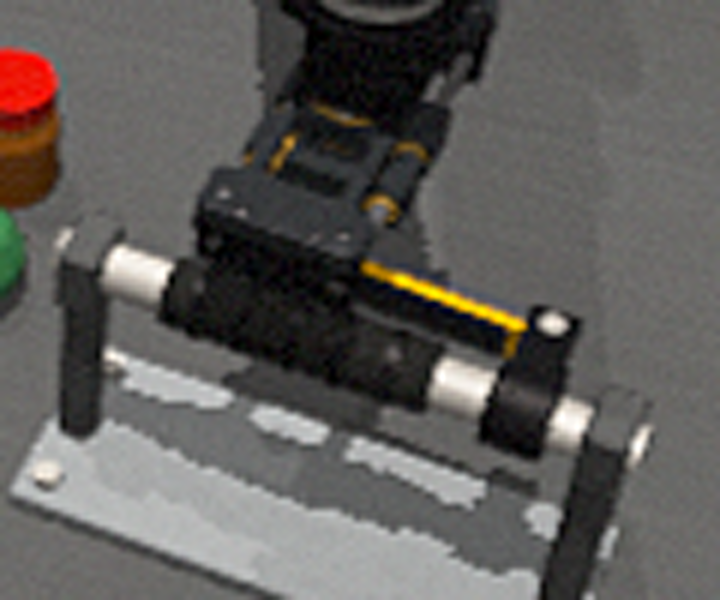

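```bash
cat > lev.py <<'E'
from h import *
def lev(im,T,lo,hi):
    hsv=cv2.cvtColor(im,cv2.COLOR_BGR2HSV); m=cv2.inRange(hsv,lo,hi);m[222:]=0
    n,l,st,_=cv2.connectedComponentsWithStats(m);k=1+st[1:,4].argmax();m=l==k
    out=[]
    for f in (np.min,np.max):
        pts=[(f(np.nonzero(m[r])[0]),r) for r in range(st[k,1]+4,st[k,1]+st[k,3]-4) if m[r].any()]
        P=onz('wrist',pts,.141,T)[:,:2]
        vx,vy,x,y=cv2.fitLine(P.astype(np.float32),cv2.DIST_HUBER,0,.001,.001).ravel()
        if vy>0:vx,vy=-vx,-vy
        out.append((np.degrees(np.arctan2(vy,vx)),x,y))
    return out
E
python3 - <<'E'
from lev import *
o=status.get_obs()
r=lev(cv2.imread('pics/w3.png'),pose(o),(18,100,60),(36,255,255));print(r, o['tool_rot'],o['tool_pos'])
r=lev(cv2.imread('pics/w3.png'),pose(o),(18,100,180),(36,255,255));print(r)
E
```

```text
[(np.float32(-99.65411), np.float32(0.5416989), np.float32(0.2574701)), (np.float32(-99.86163), np.float32(0.5495523), np.float32(0.25630006))] [1.79994148e+02 8.65602404e-03 8.15459586e+01] [0.52114603 0.18564166 0.12159315]
[(np.float32(-99.62461), np.float32(0.5415687), np.float32(0.24753013)), (np.float32(-99.93986), np.float32(0.5476118), np.float32(0.24662949))]
```

Call:
step_arm:
  series:
    - {"ax": 0, "ay": 0, "az": 0, "x": 0.001, "y": 0, "z": 0, "claw": 0}
    - {"ax": 0, "ay": 0, "az": 0, "x": 0.002, "y": 0, "z": 0, "claw": 0}
    - {"ax": 0, "ay": 0, "az": 0, "x": 0.002, "y": 0, "z": 0, "claw": 0}

```text
time_s: 4.6
tool_pos: [0.5232, 0.1856, 0.1216]
tool_rot: [180.0, 0.0, 81.5]
force: [-5.2, -2.2, 0.9]
grip_width: 0.0003
```

Call:
step_arm:
  series:
    - {"ax": 0, "ay": 0, "az": 0, "x": 0.001, "y": 0, "z": 0, "claw": 0}
    - {"ax": 0, "ay": 0, "az": 0, "x": 0.002, "y": 0, "z": 0, "claw": 0}
    - {"ax": 0, "ay": 0, "az": 0, "x": 0.002, "y": 0, "z": 0, "claw": 0}

```text
time_s: 4.9
tool_pos: [0.5246, 0.1855, 0.1215]
tool_rot: [-179.9, 0.0, 81.5]
force: [-5.9, -2.4, 1.8]
grip_width: 0.0003
```

Call:
step_arm:
  series:
    - {"ax": 0, "ay": 0, "az": 0, "x": 0.001, "y": 0, "z": 0, "claw": 0}
    - {"ax": 0, "ay": 0, "az": 0, "x": 0.001, "y": 0, "z": 0, "claw": 0}
    - {"ax": 0, "ay": 0, "az": 0, "x": 0.001, "y": 0, "z": 0, "claw": 0}

```text
time_s: 5.2
tool_pos: [0.5248, 0.1854, 0.1215]
tool_rot: [-179.8, 0.1, 81.6]
force: [-8.6, -3.8, 3.3]
grip_width: 0.0005
```

```bash
python3 - <<'E'
from lev import *
o=status.get_obs();print(o['force'],o['tool_pos'])
w=vision.read_camera('wrist')[:,:,::-1].copy();cv2.imwrite('pics/w4.png',w)
print(lev(w,pose(o),(18,100,60),(36,255,255)));print(status.get_obs()['force'])
E
```

```text
[-8.59629667 -3.80554895  3.32163553] [0.52483081 0.18544995 0.1214856 ]
[(np.float32(-97.8833), np.float32(0.5409168), np.float32(0.23955046)), (np.float32(-97.99028), np.float32(0.5492969), np.float32(0.24510364))]
[-7.12217822 -2.54142502  3.89464788]
```

Call:
step_arm:
  series:
    - {"ax": 0, "ay": 0, "az": 0, "x": 0, "y": 0, "z": 0, "claw": 0}
    - {"ax": 0, "ay": 0, "az": 0, "x": 0, "y": 0, "z": 0, "claw": 0}
    - {"ax": 0, "ay": 0, "az": 0, "x": 0, "y": 0, "z": 0, "claw": 0}
    - {"ax": 0, "ay": 0, "az": 0, "x": 0, "y": 0, "z": 0, "claw": 0}
    - {"ax": 0, "ay": 0, "az": 0, "x": 0, "y": 0, "z": 0, "claw": 0}
    - {"ax": 0, "ay": 0, "az": 0, "x": 0, "y": 0, "z": 0, "claw": 0}
    - {"ax": 0, "ay": 0, "az": 0, "x": 0, "y": 0, "z": 0, "claw": 0}
    - {"ax": 0, "ay": 0, "az": 0, "x": 0, "y": 0, "z": 0, "claw": 0}
    - {"ax": 0, "ay": 0, "az": 0, "x": 0, "y": 0, "z": 0, "claw": 0}
    - {"ax": 0, "ay": 0, "az": 0, "x": 0, "y": 0, "z": 0, "claw": 0}
    - {"ax": 0, "ay": 0, "az": 0, "x": 0, "y": 0, "z": 0, "claw": 0}
    - {"ax": 0, "ay": 0, "az": 0, "x": 0, "y": 0, "z": 0, "claw": 0}

```text
time_s: 6.45
tool_pos: [0.5248, 0.1855, 0.1215]
tool_rot: [-179.8, 0.1, 81.6]
force: [-7.1, -2.7, 3.0]
grip_width: 0.0006
```

Call:
step_arm:
  series:
    - {"ax": 0, "ay": 0, "az": 0, "x": -0.008, "y": 0.001, "z": 0, "claw": 0}
    - {"ax": 0, "ay": 0, "az": 0, "x": -0.016, "y": 0.002, "z": 0, "claw": 0}
    - {"ax": 0, "ay": 0, "az": 0, "x": -0.024, "y": 0.004, "z": 0, "claw": 0}
    - {"ax": 0, "ay": 0, "az": 0, "x": -0.032, "y": 0.005, "z": 0, "claw": 0}
    - {"ax": 0, "ay": 0, "az": 0, "x": -0.042, "y": 0.007, "z": 0, "claw": 0}
    - {"ax": 0, "ay": 0, "az": 0, "x": -0.057, "y": 0.01, "z": 0, "claw": 0}
    - {"ax": 0, "ay": 0, "az": 0, "x": -0.077, "y": 0.012, "z": 0, "claw": 0}
    - {"ax": 0, "ay": 0, "az": 0, "x": -0.077, "y": 0.012, "z": 0, "claw": 0}
    - {"ax": 0, "ay": 0, "az": 0, "x": -0.077, "y": 0.012, "z": 0, "claw": 0}

```text
time_s: 7.35
tool_pos: [0.4492, 0.1977, 0.122]
tool_rot: [179.9, -0.0, 81.6]
force: [0.8, -0.0, 0.3]
grip_width: 0.0004
```

```bash
python3 - <<'E'
from lev import *
o=status.get_obs();print(o['force'],o['tool_pos'],o['tool_rot'])
w=vision.read_camera('wrist')[:,:,::-1].copy();cv2.imwrite('pics/w5.png',w)
print(lev(w,pose(o),(18,100,60),(36,255,255)))
print(lev(cv2.imread('pics/w1.png'),pose(o),(18,100,60),(36,255,255)))
E
```

```text
[ 0.81882233 -0.0234938   0.33094336] [0.44924904 0.19773337 0.12197655] [ 1.79915656e+02 -3.77871831e-02  8.15784198e+01]
[(np.float32(-116.52096), np.float32(0.5193839), np.float32(0.2542259)), (np.float32(-116.54508), np.float32(0.5293383), np.float32(0.24130279))]
[(np.float32(-116.68349), np.float32(0.51805407), np.float32(0.25011483)), (np.float32(-116.66639), np.float32(0.5340451), np.float32(0.24899766))]
```

View pics/w5.png

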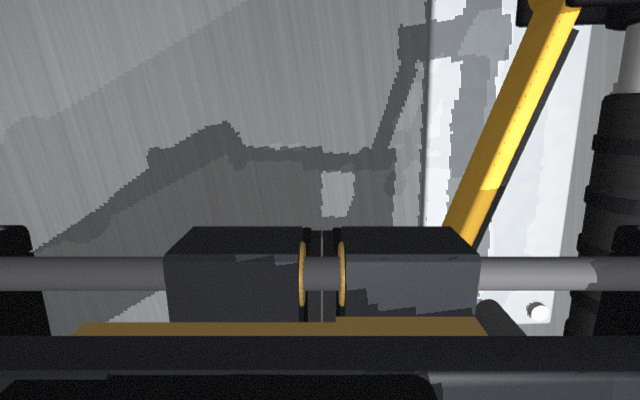

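Call:
step_arm:
  series:
    - {"ax": 0, "ay": 0, "az": 0, "x": 0, "y": 0, "z": 0.035, "claw": 0}
    - {"ax": 0, "ay": 0, "az": 0, "x": 0, "y": 0, "z": 0.075, "claw": 0}
    - {"ax": 0, "ay": 0, "az": 0, "x": 0, "y": -0.01, "z": 0.109, "claw": 0}
    - {"ax": 0, "ay": 0, "az": 2, "x": 0.005, "y": -0.055, "z": 0.109, "claw": 0}
    - {"ax": 0, "ay": 0, "az": 5, "x": 0.01, "y": -0.1, "z": 0.109, "claw": 0}
    - {"ax": 0, "ay": 0, "az": 8, "x": 0.015, "y": -0.145, "z": 0.109, "claw": 0}
    - {"ax": 0, "ay": 0, "az": 11, "x": 0.015, "y": -0.19, "z": 0.109, "claw": 0}
    - {"ax": 0, "ay": 0, "az": 14, "x": 0.015, "y": -0.235, "z": 0.109, "claw": 0}
    - {"ax": 0, "ay": 0, "az": 17, "x": 0.015, "y": -0.28, "z": 0.109, "claw": 0}
    - {"ax": 0, "ay": 0, "az": 20, "x": 0.015, "y": -0.325, "z": 0.109, "claw": 0}
    - {"ax": 0, "ay": 0, "az": 21.6, "x": 0.015, "y": -0.37, "z": 0.109, "claw": 0}
    - {"ax": 0, "ay": 0, "az": 21.6, "x": 0.015, "y": -0.41, "z": 0.109, "claw": 0}

```text
time_s: 8.6
tool_pos: [0.464, -0.2158, 0.2312]
tool_rot: [179.9, 0.1, 103.1]
force: [0.1, -0.1, -0.3]
grip_width: 0.0008
```

Call:
step_arm:
  series:
    - {"ax": 0, "ay": 0, "az": 0, "x": 0, "y": -0.022, "z": 0, "claw": 0}
    - {"ax": 0, "ay": 0, "az": 0, "x": 0, "y": -0.022, "z": 0, "claw": 0}
    - {"ax": 0, "ay": 0, "az": 0, "x": 0, "y": -0.022, "z": 0, "claw": 0}

```text
time_s: 8.9
tool_pos: [0.4642, -0.2348, 0.2306]
tool_rot: [-180.0, 0.0, 103.0]
force: [0.9, 0.5, 0.2]
grip_width: 0.0004
```

```bash
python3 - <<'E'
from lev import *
o=status.get_obs();print(o['force'],o['tool_pos'],o['tool_rot'])
w=vision.read_camera('wrist')[:,:,::-1].copy();cv2.imwrite('pics/w6.png',w)
print(lev(w,pose(o),(100,100,50),(125,255,255)))
E
```

```text
[0.91487079 0.48530262 0.15694399] [ 0.4642203  -0.23478289  0.23059223] [-1.79992224e+02  2.55331269e-02  1.03046648e+02]
[(np.float32(-94.7361), np.float32(0.5161667), np.float32(-0.18800339)), (np.float32(-94.96048), np.float32(0.528533), np.float32(-0.17320608))]
```

View pics/w6.png

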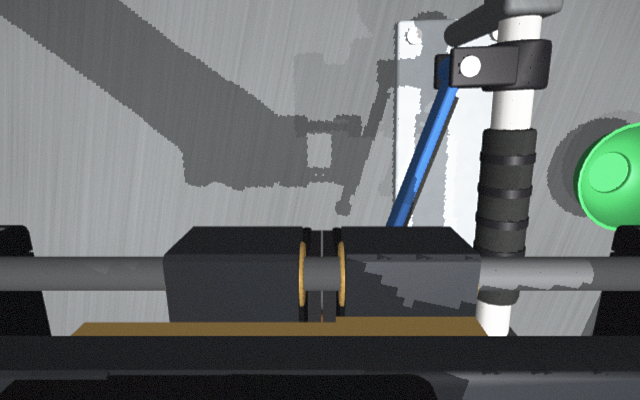

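Call:
step_arm:
  series:
    - {"ax": 0, "ay": 0, "az": 0, "x": 0, "y": 0, "z": -0.03, "claw": 0}
    - {"ax": 0, "ay": 0, "az": 0, "x": 0, "y": 0, "z": -0.06, "claw": 0}
    - {"ax": 0, "ay": 0, "az": 0, "x": 0, "y": 0, "z": -0.085, "claw": 0}
    - {"ax": 0, "ay": 0, "az": 0, "x": 0, "y": 0, "z": -0.1, "claw": 0}
    - {"ax": 0, "ay": 0, "az": 0, "x": 0, "y": 0, "z": -0.109, "claw": 0}
    - {"ax": 0, "ay": 0, "az": 0, "x": 0.01, "y": -0.001, "z": -0.109, "claw": 0}
    - {"ax": 0, "ay": 0, "az": 0, "x": 0.02, "y": -0.001, "z": -0.109, "claw": 0}
    - {"ax": 0, "ay": 0, "az": 0, "x": 0.03, "y": -0.002, "z": -0.109, "claw": 0}
    - {"ax": 0, "ay": 0, "az": 0, "x": 0.038, "y": -0.003, "z": -0.109, "claw": 0}
    - {"ax": 0, "ay": 0, "az": 0, "x": 0.046, "y": -0.003, "z": -0.109, "claw": 0}
    - {"ax": 0, "ay": 0, "az": 0, "x": 0.054, "y": -0.004, "z": -0.109, "claw": 0}
    - {"ax": 0, "ay": 0, "az": 0, "x": 0.06, "y": -0.004, "z": -0.109, "claw": 0}

```text
time_s: 10.15
tool_pos: [0.5244, -0.2385, 0.1217]
tool_rot: [-180.0, -0.0, 103.1]
force: [-3.3, 0.7, 2.5]
grip_width: 0.0004
```

Call:
step_arm:
  series:
    - {"ax": 0, "ay": 0, "az": 0, "x": 0.004, "y": -0.001, "z": 0, "claw": 0}
    - {"ax": 0, "ay": 0, "az": 0, "x": 0.008, "y": -0.001, "z": 0, "claw": 0}
    - {"ax": 0, "ay": 0, "az": 0, "x": 0.012, "y": -0.001, "z": 0, "claw": 0}
    - {"ax": 0, "ay": 0, "az": 0, "x": 0.014, "y": -0.001, "z": 0, "claw": 0}
    - {"ax": 0, "ay": 0, "az": 0, "x": 0.014, "y": -0.001, "z": 0, "claw": 0}

```text
time_s: 10.65
tool_pos: [0.5379, -0.2389, 0.1212]
tool_rot: [-180.0, -0.0, 103.2]
force: [-3.9, 1.7, 1.1]
grip_width: 0.0
```

```bash
python3 - <<'E'
from lev import *
o=status.get_obs();print(o['force'],o['tool_pos'],o['tool_rot'])
w=vision.read_camera('wrist')[:,:,::-1].copy();cv2.imwrite('pics/w7.png',w)
print(lev(w,pose(o),(100,100,50),(125,255,255)))
E
```

```text
[-3.8908314   1.70115764  1.11912808] [ 0.5378961  -0.23891016  0.12123412] [-1.79956763e+02 -3.53689672e-02  1.03166727e+02]
[(np.float32(-79.06132), np.float32(0.53201574), np.float32(-0.16375722)), (np.float32(-79.21635), np.float32(0.5444437), np.float32(-0.18691753))]
```

Call:
step_arm:
  series:
    - {"ax": 0, "ay": 0, "az": 0, "x": 0.002, "y": 0, "z": 0, "claw": 0}
    - {"ax": 0, "ay": 0, "az": 0, "x": 0.003, "y": 0, "z": 0, "claw": 0}
    - {"ax": 0, "ay": 0, "az": 0, "x": 0.004, "y": 0, "z": 0, "claw": 0}
    - {"ax": 0, "ay": 0, "az": 0, "x": 0.004, "y": 0, "z": 0, "claw": 0}

```text
time_s: 11.1
tool_pos: [0.542, -0.2393, 0.1214]
tool_rot: [-180.0, -0.0, 103.2]
force: [-4.5, 2.1, -0.2]
grip_width: 0.0003
```

Call:
step_arm:
  series:
    - {"ax": 0, "ay": 0, "az": 0, "x": 0.001, "y": 0, "z": 0, "claw": 0}
    - {"ax": 0, "ay": 0, "az": 0, "x": 0.001, "y": 0, "z": 0, "claw": 0}

```text
time_s: 11.3
tool_pos: [0.5431, -0.2393, 0.1215]
tool_rot: [-180.0, -0.0, 103.2]
force: [-4.8, 1.0, -0.0]
grip_width: 0.0008
```

Call:
step_arm:
  series:
    - {"ax": 0, "ay": 0, "az": 0, "x": 0.001, "y": 0, "z": 0, "claw": 0}
    - {"ax": 0, "ay": 0, "az": 0, "x": 0.001, "y": 0, "z": 0, "claw": 0}
    - {"ax": 0, "ay": 0, "az": 0, "x": 0.001, "y": 0, "z": 0, "claw": 0}

```text
time_s: 11.6
tool_pos: [0.5436, -0.2393, 0.1215]
tool_rot: [-179.9, -0.0, 103.1]
force: [-5.5, 2.1, 0.4]
grip_width: 0.0005
```

Call:
step_arm:
  series:
    - {"ax": 0, "ay": 0, "az": 0, "x": 0.001, "y": 0, "z": 0, "claw": 0}
    - {"ax": 0, "ay": 0, "az": 0, "x": 0.001, "y": 0, "z": 0, "claw": 0}
    - {"ax": 0, "ay": 0, "az": 0, "x": 0.001, "y": 0, "z": 0, "claw": 0}

```text
time_s: 11.9
tool_pos: [0.5438, -0.2393, 0.1214]
tool_rot: [-179.9, -0.1, 103.1]
force: [-7.8, 2.9, 1.9]
grip_width: 0.0005
```

At the stop (TCP no longer advancing, force rising). Hold, then check both levers.

Call:
step_arm:
  series:
    - {"ax": 0, "ay": 0, "az": 0, "x": 0, "y": 0, "z": 0, "claw": 0}
    - {"ax": 0, "ay": 0, "az": 0, "x": 0, "y": 0, "z": 0, "claw": 0}
    - {"ax": 0, "ay": 0, "az": 0, "x": 0, "y": 0, "z": 0, "claw": 0}
    - {"ax": 0, "ay": 0, "az": 0, "x": 0, "y": 0, "z": 0, "claw": 0}
    - {"ax": 0, "ay": 0, "az": 0, "x": 0, "y": 0, "z": 0, "claw": 0}
    - {"ax": 0, "ay": 0, "az": 0, "x": 0, "y": 0, "z": 0, "claw": 0}

```text
time_s: 12.5
tool_pos: [0.5438, -0.2393, 0.1214]
tool_rot: [-179.9, -0.1, 103.1]
force: [-8.4, 2.5, 1.9]
grip_width: 0.0002
```

```bash
python3 - <<'E'
from lev import *
o=status.get_obs();print(o['force'],o['tool_pos'],o['tool_rot'])
w=vision.read_camera('wrist')[:,:,::-1].copy();cv2.imwrite('pics/w8.png',w)
t=vision.read_camera('top')[:,:,::-1].copy();cv2.imwrite('pics/t8.png',t)
print(lev(w,pose(o),(100,100,50),(125,255,255)))
hsv=cv2.cvtColor(t,cv2.COLOR_BGR2HSV);m=cv2.inRange(hsv,(18,120,90),(34,255,255));m[:180]=0;m[240:]=0;m[:,:190]=0;m[:,280:]=0
v,u=np.nonzero(m);P=onz('top',np.c_[u,v],.141)[:,:2];_,_,V=np.linalg.svd(P-P.mean(0));print('yellow',len(u),P.mean(0),V[0])
print(status.get_obs()['force'])
E
```

```text
[-8.41226985  2.51589726  1.93045216] [ 0.54380332 -0.23929702  0.12144822] [-1.79870456e+02 -7.88657905e-02  1.03127688e+02]
[(np.float32(-76.28651), np.float32(0.53836566), np.float32(-0.18040791)), (np.float32(-76.46276), np.float32(0.5450853), np.float32(-0.17656483))]
yellow 143 [0.51328325 0.21113354] [-0.44269011 -0.89667467]
[-7.61186695  1.9038892   0.94856586]
```

View pics/t8.png

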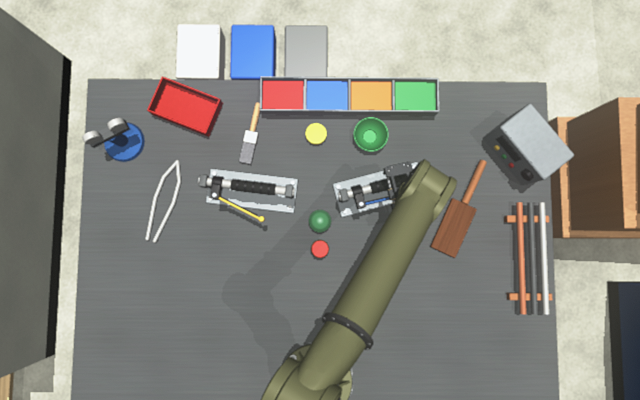

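The top view shows the yellow lever back out, with its tip at (262,219) as at the start. The blue lever is pressed in and no bystander has moved. The blue blade is at -76.4°, which is where the stop should be.

```bash
python3 -c "
from cell import workorder
print(workorder.sign_off())"
```

```text
the job is handed in; nothing more can be done
None
```

Both levers were pressed to their stops on the outer face with the closed fingers. I handed the job in with the blue lever still held in.

- **Yellow lever:** I pressed it until the tool stopped advancing and the force rose to about 9 N, then held it for about 1.5 s. It turned 18.6°, or 0.325 rad against the stated 0.32. After release the wrist camera put it back at −116.5°, against −116.7° before. The last top view also showed it fully out.
- **Blue lever:** It is held at its stop with about 8 N. The blade is at −76.4°, which matches the predicted stop angle, and the tool was not moving.
- **Bench:** In the top view the bystanders are where they were at the start.

**One check disagreed:** both levers reached their stops with the tool about 7 mm further in than the 30 mm finger thickness predicted. I therefore judged the stops by the force rise and the blade angle. I did not measure the gap to the bar.

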